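Fold the caddy handle and present the red-lidded topping jar

TASK

The rotating topping caddy has just been carried to the counter: first fold its carrying handle all the way back and down into the two clips at the rear of the base, then turn the carousel until the jar with the red lid stands at the front, squarely in line with the red pointer on the base. Finish while still gripping the hub handle in the middle so that the turntable stays still, with nothing touching the red-lidded jar, because a colleague is about to serve from it. Leave the other things on the table where they are.

Things in the scene. Friction and masses are not known exactly. Their poses are not given: they have to be found in the camera images.
- caddy: Topping caddy fixed on the table: square steel base 215 x 215 x 19 mm, a steel turntable (200 mm across, top 32 mm above the table) with four clear jars and a black hub handle, and a folding carrying handle. Origin: on the table, on the turntable's vertical axis. -x points to its front (pointer side, roughly towards the robot), +x to the rear with the clips, +y to its left ear.
- pointer (a point): Red diamond on the small lip in the middle of the base's front edge, 116 mm in front of the turntable's axis, 20 mm above the table: the front direction.
- turntable: Turntable with jars and hub. Origin on the axis at table height; its -x axis points to the red-lidded jar, which is at the front when its axes agree with the caddy's. Turns either way without end, light bearing (0.03 N m). Jars are locked on it, 90 degrees apart, axes 62 mm from its axis, 62 mm across (lid 65), lid top 102 mm, lid knob (20 mm across) top 109 mm above the table.
- red_jar: The jar with the red lid (the other three lids are white), tan filling; locked on the turntable, 62 mm from the axis. Origin: centre of its underside, 32 mm above the table.
- hub: Black bar handle on top of the turntable's centre column, for turning it: bar 64 mm long, 14 mm thick, 26 mm tall, from 130 to 156 mm above the table, long side along its own x axis (the bar's -x end points to the red jar). Turns with the turntable. Origin: on the axis, centre of the bar's underside.
- hub_grip (a point): Centre of the hub's bar, 143 mm above the table: where to pinch it across its 14 mm thickness (along its y axis).
- carry_handle (a joint): Angle of the folding carrying handle: 0 upright (over the hub), negative leaning to the front, growing as it swings to the rear; 1.571 lying level in the clips at the rear, its stop. Stiff hinges keep it where it is left; it takes 1 to 2 N at the grip to swing.
- handle_grip (a point): Middle of the carrying handle's black grip sleeve (16 mm across, 110 mm long, along the caddy's y axis), 150 mm from the hinge line. The handle is a steel wire hoop 6 mm thick, its legs 118 mm either side of the axis. In the clips the grip is 60 mm above the table and 42 mm behind the base's rear edge, free on both sides.
- handle_hinge (a point): Middle of the handle's hinge line, on the turntable's axis 60 mm above the table; the hinge line runs along the caddy's y axis.
- sundae_cup: Steel sundae cup, 90 mm across, 60 mm high, loose, beside the caddy on the robot's left; leave it. Origin: centre of underside.
- ice_scoop: White plastic ice paddle lying flat beside the caddy on the robot's right, 240 mm long, 50 mm wide, 8 mm thick; leave it. Origin: near its middle, on the table.
- sundae_cup2: A second steel sundae cup, same size, on the right; leave it.
- syrup_bottle: Brown syrup bottle with white cap, 60 mm across, 170 mm high, on the left; leave it. Origin: centre of underside.
- cup_stack: Stack of white paper cups, 84 mm across, 116 mm high, on the right; leave it. Origin: centre of underside.
- topping_spoon: Steel spoon 160 mm long lying on the left; leave it.

How it is judged:
On the way, in this order (a step that is already met when the one before it is completed fails the run):
1. the carrying handle is folded back into its clips (value of joint carry_handle above 1.5 rad), for 0.2 s.
2. the red-lidded jar is in line with the pointer and the hub is gripped (x of red_jar in the frame of caddy below -0.05 m and y of red_jar in the frame of caddy between -0.0055 and 0.0055 m and contact force between the fingers and hub above 1.5 N), for 0.2 s.
At the end, for the whole second after the job is handed in: Carrying handle in the rear clips (within 0.07 rad of its stop); red-lidded jar at the front, its axis within 5.5 mm sideways (5 degrees) of the pointer line; turntable still (under 0.05 rad/s) with the fingers gripping the hub by over 1.5 N; nothing touching the red-lidded jar (all of step 2 and value of joint carry_handle above 1.5 rad and angular speed of turntable below 0.05 rad/s and contact force between anything else and red_jar below 0.3 N); the arm keeps its last pose, push and grip.
It fails at once if a bystander on the table is pushed more than 30 mm or tipped over (distance of any of sundae_cup, sundae_cup2, ice_scoop, syrup_bottle, cup_stack, topping_spoon from where it was at the start of the episode above 0.03 m or angle between any of syrup_bottle, cup_stack, sundae_cup, sundae_cup2's own z axis and vertical above 0.5 rad).
It also fails if it takes over 67 s, if anything falls off the work surface, if the arm or the gripper's body presses on something with over 40 N, if the wrist force passes 120 N, or if a joint passes its speed limit or range.

ROBOT

A 6-joint arm with a two-finger parallel gripper is mounted at the origin on the work surface. World frame = base frame: x ahead of the robot, y to its left, z up, the work surface at z = 0. Lengths are in m, angles in rad, forces in N, time in s.
With the tool pointing down it reaches from about 0.375 to 0.75 m from the base axis. Payload 9 kg.
Tool frame: the origin (TCP) lies at the centre of the arm's flange, where the gripper is bolted on; the fingertips stand 173 mm ahead of it and the grasp point (between the pads) lies 155 mm ahead of it; z points along the fingers, y is the line along which they close (so a half turn about z gives the same grasp; the last joint's range is limited). The gripper opens to 85 mm and grips with 20 to 120 N. Pads are 22 mm wide; open, the fingers measure 114 mm over their backs; the gripper's body (76 mm by 85 mm) begins 54 mm behind the grasp point. The pads swing forward as they close: fully open they stand 13 mm farther back than shut.
Start: joints at [1.06, 0.104, 0.097, 1.564, 0, 1.353], TCP at [0.173, 0.574, 0.405] pointing down, gripper open.
Joint ranges: [-2.99, 2.99], [-0.84, 1.86], [-1.1, 1.16], [-1.84, 2.11], [-1.51, 1.56], [-3.14, 3.14]. Speed limits (rad/s): [2.22, 2.22, 2.57, 3.14, 3.14, 3.14].

INTERFACE

Orientations are given as a rotation vector (axis times angle).
In Python, from station import robot, eyes gives the robot as it stands. The module is installed in compiled form; this text tells all that it offers.
- The arm moves only by the shell command python3 -m handwheel 'ROWS' [FORCE]. ROWS is JSON, a list of rows, each a list of 3 entries, a list of its own where there are three numbers: the opening, from -1 (shut) to 1 (fully open), so that 0 is half open, then the shift along the tool's x, y, z in mm, then the turn about the tool's z in degrees. A call has 1 to 12 rows; each row shifts and turns the commanded pose from where the row before left it, along the tool's axes as they then stand; what a row does not reach is not made up. A row lasts 1/12 s, in which the tool goes at most 41.7 mm and 7.16 degrees, less where a joint would pass 70% of its speed; a pose out of reach is approached as far as the arm can. A call is refused whole if a number of a shift passes 41.7 or a number of a turn 7.16, either way. A call with a gripper value outside its range is refused whole. The fingers move at their own pace and stop on an object; FORCE is the grip in N (left out, the last holds). Time passes only in rows, so rows that do not move let the fingers close. It gives the time, the measured TCP pose, the force, the opening and the grip force at its end, in the units of the state.
- robot.get_state(): the state, without advancing time (a new reading comes with each control period).
- eyes.camera(name): name is "scene" or "top" or "wrist"; returns a dict with "image" (400x640x3 uint8, red, green, blue), "mtx" (3x3 intrinsics, pixels), "dist_coeffs" ([k1, k2, p1, p2, k3] as OpenCV has them; the pictures are not rectified), "T" (4x4, takes a point from camera to world coordinates). Camera axes: x right, y down, z forward; pixel columns grow to the right and rows downward; lengths in m; the calibration is good to about 2 mm. A picture is of the moment at which its call begins. There is no depth.
- robot.sign_off(): hands the job in; it is judged then, once.
The state is a dict: "clock": time; "joint_positions": joint angles; "qd": joint speeds; "joint_torque": joint torques, N m; "tool_pos": TCP position; "eef_rot": TCP orientation; "contact_force": force on the tool from outside, world axes, zero at the start; "moment": the same for the moment, N m; "gripper_width": finger opening in m; "grasp_force": force on a finger pad.
Only numpy, scipy, OpenCV 4.12 (cv2) and the standard library are available. Lean on these libraries where they do the work, as an engineer would, in place of code of your own. Each camera call takes 0.05 s, during which the arm holds its last target. There are 200 camera calls.

## Working session

There is one attempt and no reset: what is moved stays moved. The work goes in short steps, Python scripts to look and compute and a shell command to move; the robot and the scene stay as the last step left them, time stands still between calls to the robot, and variables do not carry over. Pictures are saved under pics/ and viewed, at most 10 in all, crops included, and the job is handed in when it is done.

```bash
mkdir -p pics
python3 - <<'E'
from station import robot, eyes
import cv2,numpy as np
s=robot.get_state(); print({k:np.round(v,3).tolist() for k,v in s.items()})
for n in("scene","top"):
    c=eyes.camera(n); cv2.imwrite(f"pics/{n}0.png",c["image"][:,:,::-1]); print(n,np.round(c["T"],3).tolist(),c["mtx"].tolist(),c["dist_coeffs"])
E
```

```text
{'clock': 0.0, 'joint_positions': [1.06, 0.105, 0.096, 1.564, 0.0, 1.353], 'qd': [-0.001, -0.0, -0.0, -0.001, 0.001, -0.0], 'joint_torque': [0.0, -55.694, 50.364, 0.017, -0.0, -0.0], 'tool_pos': [0.173, 0.574, 0.404], 'eef_rot': [-0.458, -3.108, 0.002], 'contact_force': [-0.532, 0.638, -0.43], 'moment': [-0.004, 0.001, -0.018], 'grasp_force': 0.0, 'gripper_width': 0.086}
scene [[-0.732, 0.583, -0.354, 1.045], [0.682, 0.625, -0.38, 0.55], [0.0, -0.519, -0.855, 1.393], [0.0, 0.0, 0.0, 1.0]] [[454.8597353607011, 0.0, 319.22150081576495], [0.0, 454.8597353607011, 201.30964068443515], [0.0, 0.0, 1.0]] [0.03626011 0.         0.         0.         0.        ]
top [[-0.0, -0.981, 0.192, 0.283], [-1.0, -0.003, -0.017, -0.019], [0.017, -0.192, -0.981, 1.363], [0.0, 0.0, 0.0, 1.0]] [[395.8502373990373, 0.0, 328.0166841405984], [0.0, 395.8502373990373, 196.60103499708728], [0.0, 0.0, 1.0]] [-0.01977662  0.          0.          0.          0.        ]
```

View pics/scene0.png

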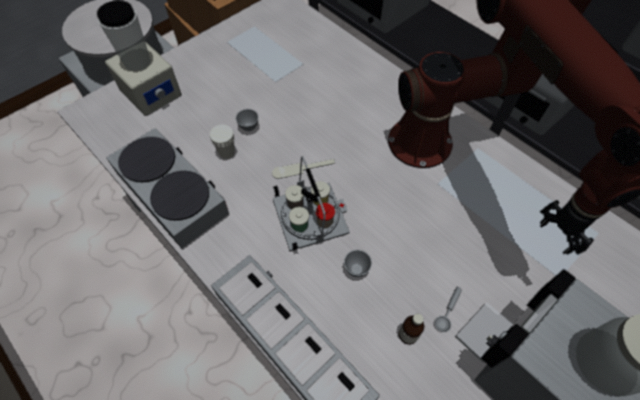

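View pics/top0.png

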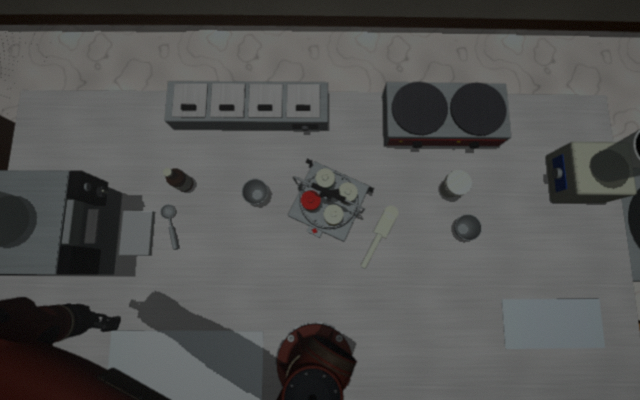

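The caddy is near top pixel (331,200). Its pointer is at about (315,232), the rear clips are at (310,162) and (371,190), and the red lid is at (311,201). I'll enlarge both views.

Run:
```python
import cv2,numpy as np
a=cv2.imread("pics/top0.png")[150:250,280:390]; b=cv2.imread("pics/scene0.png")[145:260,260:360]
a=cv2.resize(a,(440,400),interpolation=cv2.INTER_CUBIC); b=cv2.resize(b,(348,400),interpolation=cv2.INTER_CUBIC)
im=cv2.convertScaleAbs(np.hstack([a,b]),alpha=1.4); cv2.imwrite("pics/crop0.png",im)
```

```text
(no output)
```

View pics/crop0.png

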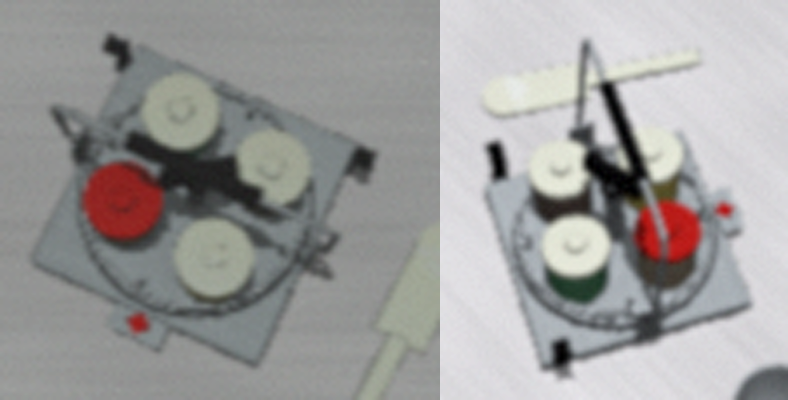

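```bash
cat > h.py <<'E'
import numpy as np,cv2
def proj(c,P):
    T=np.linalg.inv(c["T"]); return cv2.projectPoints(np.array(P,float),cv2.Rodrigues(T[:3,:3])[0],T[:3,3],c["mtx"],c["dist_coeffs"])[0][:,0]
def R(a): return np.array([[np.cos(a),-np.sin(a),0],[np.sin(a),np.cos(a),0],[0,0,1]])
def model(p):
    x,y,a,t,h=p; o=np.array([x,y,0]); w=lambda q:o+R(a)@np.array(q)
    jar=lambda k:w(R(t+k*np.pi/2)@[-.062,0,.102])
    g=lambda s:w([.15*np.sin(h),s,.06+.15*np.cos(h)])
    return dict(ptr=w([-.116,0,.02]),j0=jar(0),j1=jar(1),j2=jar(2),j3=jar(3),gl=g(.055),gr=g(-.055),
      fl=w([-.1075,.1075,.019]),fr=w([-.1075,-.1075,.019]),rl=w([.1075,.1075,.019]),rr=w([.1075,-.1075,.019]))
E
python3 - <<'E'
from h import *; from station import robot,eyes
from scipy.optimize import least_squares
ct,cs=eyes.camera("top"),eyes.camera("scene")
# going ccw from red seen from above (image-top: ccw too)
T=dict(ptr=(139,323),j0=(123,202),j1=(213,258),j2=(272,165),j3=(181,110),fl=(35,262),fr=(257,365),rl=(140,45),rr=(368,150),gl=(130,142),gr=(278,210))
S=dict(ptr=(725,211),j0=(668,230),j1=(650,152),j2=(560,168),j3=(576,242),gl=(643,180),gr=(605,85),fl=(750,302),rl=(545,367))
def res(p,full=False):
    m=model(p); r={}
    for n,c,D,o,s in(("t",ct,T,(280,150),4),("s",cs,S,(260,145),3.48)):
        for k,v in D.items():
            v=np.array(v,float)-((440,0) if n=="s" else (0,0)); r[n+k]=proj(c,[m[k]])[0]-(v/s+o)
    return r if full else np.concatenate(list(r.values()))
best=min((least_squares(res,[.55,-.02,-.4,t,h],loss="soft_l1") for t in(-1,0,1) for h in(-.5,0,.5)),key=lambda f:f.cost)
print(best.x.round(4),best.cost); print({k:v.round(1).tolist() for k,v in res(best.x,True).items()})
m=model(best.x);print({k:m[k].round(3).tolist() for k in("gl","gr","ptr","j0")})
E
```

```text
[ 0.5326 -0.046  -0.4409 -0.9022 -0.0856] 13.868183121293317
{'tptr': [-0.3, 0.0], 'tj0': [0.1, -0.5], 'tj1': [0.6, -0.2], 'tj2': [-0.0, 0.4], 'tj3': [-0.1, 0.3], 'tfl': [-1.6, -0.4], 'tfr': [-0.1, 0.8], 'trl': [-0.7, -0.7], 'trr': [-2.0, -1.4], 'tgl': [-0.8, -0.6], 'tgr': [-4.4, -2.0], 'sptr': [-0.3, -1.1], 'sj0': [-0.3, -1.1], 'sj1': [-0.2, -0.7], 'sj2': [0.0, -1.1], 'sj3': [-0.2, -0.1], 'sgl': [0.0, -0.5], 'sgr': [0.4, -1.1], 'sfl': [0.6, -0.6], 'srl': [-1.5, -1.7]}
{'gl': [0.544, 0.009, 0.209], 'gr': [0.498, -0.09, 0.209], 'ptr': [0.428, 0.003, 0.02], 'j0': [0.519, 0.014, 0.102]}
```

The fit puts the caddy axis at (0.533, -0.046) with yaw -25.3°. The turntable is at -51.7° and the handle is almost upright. I'll pinch the sleeve with the tool y axis along the caddy's x axis and swing it along its arc. First I turn the tool by +98.3°.

```bash
cat >> h.py <<'E'
from scipy.spatial.transform import Rotation as Ro
def go(goal):  # caddy-frame or world goal of TCP -> tool shift in mm
    from station import robot
    s=robot.get_state(); M=Ro.from_rotvec(s["eef_rot"]).as_matrix()
    print("t",round(float(s["clock"]),2),"tcp",np.round(s["tool_pos"],4),"yaw_y",round(float(np.degrees(np.arctan2(M[1,1],M[0,1]))),2),"tilt",np.round(M[:2,2],3),"w",round(float(s["gripper_width"]),4),"gf",np.round(s["grasp_force"],1),"F",np.round(s["contact_force"],1))
    print("shift mm",np.round(M.T@(np.array(goal)-s["tool_pos"])*1000,1))
E
python3 -m handwheel '[[1,[0,0,0],7],[1,[0,0,0],7],[1,[0,0,0],7],[1,[0,0,0],7],[1,[0,0,0],7],[1,[0,0,0],7],[1,[0,0,0],7],[1,[0,0,0],7],[1,[0,0,0],7],[1,[0,0,0],7],[1,[0,0,0],7],[1,[0,0,0],7]]' 20
python3 -m handwheel '[[1,[0,0,0],7],[1,[0,0,0],7.15],[1,[0,0,0],0],[1,[0,0,0],0]]'
python3 -c "
from h import *; go([.521,-.041,.42])"
```

```text
clock: 1.2
tool_pos: [0.1732, 0.5744, 0.4045]
eef_rot: [2.426, 1.996, -0.001]
contact_force: [0.5, 0.3, -0.3]
gripper_width: 0.0855
grasp_force: 0.0
clock: 1.53
tool_pos: [0.1732, 0.5745, 0.4046]
eef_rot: [2.645, 1.695, -0.0]
contact_force: [0.7, -0.2, 0.4]
gripper_width: 0.0853
grasp_force: 0.0
t 1.53 tcp [0.1732 0.5745 0.4046] yaw_y -24.7 tilt [-0. -0.] w 0.0853 gf 0.0 F [ 0.7 -0.2  0.4]
shift mm [-413.8  573.2  -15.4]
```

```bash
python3 -m handwheel '[[1,[-20,28,-2],0],[1,[-23,32,-2],0],[1,[-23,32,-2],0],[1,[-23,32,-2],0],[1,[-23,32,-2],0],[1,[-23,32,-2],0],[1,[-23,32,-2],0],[1,[-23,32,-1],0],[1,[-23,32,0],0],[1,[-23,32,0],0],[1,[-23,32,0],0],[1,[-23,32,0],0]]' >/dev/null
python3 -m handwheel '[[1,[-23,32,0],0],[1,[-23,32,0],0],[1,[-23,32,0],0],[1,[-23,32,0],0],[1,[-23,32,0],0],[1,[0,0,0],0],[1,[0,0,0],0],[1,[0,0,0],0]]' >/dev/null
python3 -c "
from h import *; go([.521,-.041,.364])
from station import eyes
c=eyes.camera('wrist'); cv2.imwrite('pics/w1.png',c['image'][:,:,::-1])
m=model([.5326,-.046,-.4409,-.9022,-.0856]); print({k:proj(c,[m[k]])[0].round().tolist() for k in ('gl','gr','ptr','j0')})"
```

```text
t 3.2 tcp [ 0.4992 -0.0049  0.4196] yaw_y -24.8 tilt [-0.001  0.001] w 0.0851 gf 0.0 F [ 0.8  0.7 -1.1]
shift mm [-23.6  35.   55.5]
{'gl': [370.0, 187.0], 'gr': [361.0, 322.0], 'ptr': [267.0, 188.0], 'j0': [326.0, 165.0]}
```

View pics/w1.png

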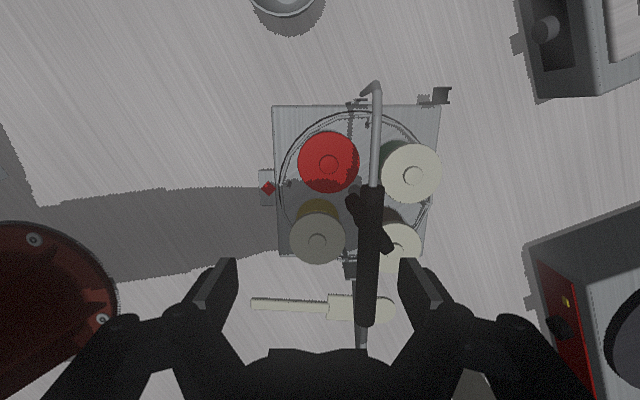

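The wrist view matches the model: the sleeve runs (370,187)–(365,325) and the pointer is at (268,188). Next I move over the sleeve, lower and close.

```bash
python3 -m handwheel '[[1,[-12,18,0],-0.3],[1,[-12,17,0],-0.2],[1,[0,0,18],0],[1,[0,0,19],0],[1,[0,0,18],0],[1,[0,0,0],0],[-1,[0,0,0],0],[-1,[0,0,0],0],[-1,[0,0,0],0],[-1,[0,0,0],0],[-1,[0,0,0],0],[-1,[0,0,0],0]]' 20
python3 -m handwheel '[[-1,[0,0,0],0],[-1,[0,0,0],0],[-1,[0,0,0],0],[-1,[0,0,0],0]]'
python3 - <<'E'
from h import *
from station import robot
p=np.array([.5326,-.046,.06]);go([.521,-.041,.364]); s=robot.get_state()["tool_pos"]
l=R(.4409)@(s-[0,0,.155]-p); print(l.round(4),np.arctan2(l[0],l[2]),np.hypot(l[0],l[2]))
a0=np.arctan2(l[0],l[2])
t=np.linspace(a0,1.60,15); q=np.c_[np.sin(t),np.cos(t)]*150; print((np.diff(q,axis=0)*[1,-1]).round(1).tolist())
E
```

```text
clock: 4.25
tool_pos: [0.5212, -0.0414, 0.3654]
eef_rot: [2.64, 1.701, 0.001]
contact_force: [-0.9, 1.2, 5.3]
gripper_width: 0.0155
grasp_force: 20.5
clock: 4.58
tool_pos: [0.5212, -0.0414, 0.3654]
eef_rot: [2.641, 1.701, 0.001]
contact_force: [0.1, 1.2, 4.7]
gripper_width: 0.0153
grasp_force: 20.5
t 4.58 tcp [ 0.5212 -0.0414  0.3654] yaw_y -24.43 tilt [ 0.001 -0.   ] w 0.0153 gf 20.5 F [0.1 1.2 4.7]
shift mm [ 0.3 -0.4  1.4]
[-0.0123 -0.0008  0.1504] -0.08132725249443636 0.15089167841123804
[[18.0, -0.4], [17.9, 1.8], [17.6, 3.9], [17.0, 6.0], [16.1, 8.0], [15.1, 9.9], [13.8, 11.6], [12.3, 13.2], [10.6, 14.5], [8.8, 15.7], [6.9, 16.6], [4.8, 17.3], [2.7, 17.8], [0.6, 18.0]]
```

```bash
python3 -m handwheel '[[-1,[0,9,-0.3],0.8],[-1,[0,9,0],0],[-1,[0,18,2],0],[-1,[0,17.5,4],0],[-1,[0,17,6],0],[-1,[0,16,8],0],[-1,[0,15,10],0],[-1,[0,14,11.5],0],[-1,[0,0,0],0]]'
python3 - <<'E'
from h import *
from station import robot
p=np.array([.5326,-.046,.06]);go([.521,-.041,.364]); s=robot.get_state()["tool_pos"]
l=R(.4409)@(s-[0,0,.155]-p); print(l.round(4),np.arctan2(l[0],l[2]),np.hypot(l[0],l[2]))
E
```

```text
clock: 5.33
tool_pos: [0.6276, -0.0914, 0.3215]
eef_rot: [2.653, 1.682, 0.003]
contact_force: [5.3, 1.2, 0.3]
gripper_width: 0.0149
grasp_force: 21.4
t 5.33 tcp [ 0.6276 -0.0914  0.3215] yaw_y -25.23 tilt [0.002 0.001] w 0.0149 gf 21.4 F [5.3 1.2 0.3]
shift mm [   0.2 -117.8  -42.7]
[ 0.1052 -0.0005  0.1065] 0.7796601090325453 0.14969320876439904
```

On the arc. I carry on down to the stop.

```bash
python3 -m handwheel '[[-1,[0,12,13],0],[-1,[0,10.6,14.5],0],[-1,[0,9,15.7],0],[-1,[0,7,16.6],0],[-1,[0,4.8,17.3],0],[-1,[0,2.5,17.8],0],[-1,[0,0.5,12],0],[-1,[0,0,4],0],[-1,[0,0,0],0],[-1,[0,0,0],0],[-1,[0,0,0],0]]'
python3 - <<'E'
from h import *
from station import robot
p=np.array([.5326,-.046,.06]);go([.521,-.041,.364]); s=robot.get_state()["tool_pos"]
l=R(.4409)@(s-[0,0,.155]-p); print(l.round(4),np.arctan2(l[0],l[2]),np.hypot(l[0],l[2]))
E
```

```text
clock: 6.25
tool_pos: [0.6685, -0.1105, 0.2126]
eef_rot: [2.651, 1.682, 0.004]
contact_force: [8.3, -1.3, -3.6]
gripper_width: 0.0152
grasp_force: 22.9
t 6.25 tcp [ 0.6685 -0.1105  0.2126] yaw_y -25.21 tilt [ 0.003 -0.   ] w 0.0152 gf 22.9 F [ 8.3 -1.3 -3.6]
shift mm [   0.2 -162.6 -151.9]
[ 0.1504 -0.0004 -0.0024] 1.5869833656237609 0.15044589889217716
```

```bash
python3 -m handwheel '[[-1,[0,0,3],0],[-1,[0,0,3],0],[-1,[0,0,0],0],[-1,[0,0,0],0],[-1,[0,0,0],0]]'
python3 -m handwheel '[[-0.2,[0,0,0],0],[-0.2,[0,0,0],0],[-0.2,[0,0,0],0],[-0.2,[0,0,0],0],[-0.2,[0,0,-20],0],[-0.2,[0,0,-40],0],[-0.2,[0,0,-40],0],[-0.2,[0,0,-40],0],[-0.2,[0,0,-40],0],[-0.2,[0,0,0],0],[-0.2,[0,0,0],0]]'
python3 - <<'E'
from h import *
from station import eyes
go([.5326,-.046,.39])
c=eyes.camera('wrist'); cv2.imwrite('pics/w2.png',c['image'][:,:,::-1])
m=model([.5326,-.046,-.4409,-.9022,1.571]); print({k:proj(c,[m[k]])[0].round().tolist() for k in ('gl','gr','ptr','j0','j2','rl','rr')})
E
```

```text
clock: 6.67
tool_pos: [0.6685, -0.1104, 0.2101]
eef_rot: [2.65, 1.682, 0.004]
contact_force: [-4.6, 2.7, 21.6]
gripper_width: 0.0151
grasp_force: 25.1
clock: 7.58
tool_pos: [0.6682, -0.1106, 0.3897]
eef_rot: [2.649, 1.68, 0.005]
contact_force: [0.1, -0.5, -1.0]
gripper_width: 0.034
grasp_force: 0.0
t 7.58 tcp [ 0.6682 -0.1106  0.3897] yaw_y -25.23 tilt [ 0.005 -0.002] w 0.034 gf 0.0 F [ 0.1 -0.5 -1. ]
shift mm [   0.6 -150.2   -1.1]
{'gl': [315.0, 135.0], 'gr': [315.0, 231.0], 'ptr': [99.0, 177.0], 'j0': [106.0, 146.0], 'j2': [205.0, 243.0], 'rl': [277.0, 83.0], 'rr': [284.0, 254.0]}
```

View pics/w2.png

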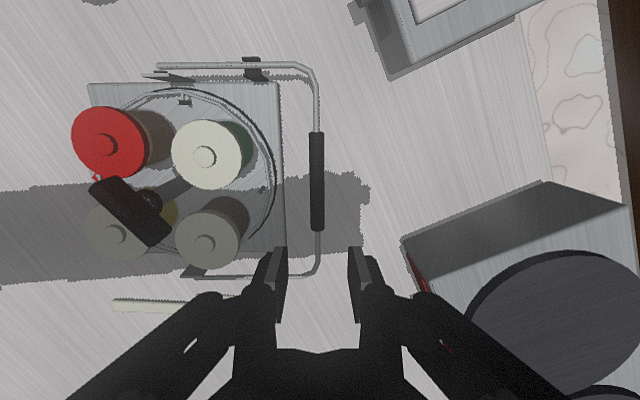

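The handle is in its clips: the sleeve at (316,132–231) and the leg through the clip at (252,65) match the 1.571 prediction. Now I go over the hub and turn the tool -38.3°.

```bash
python3 -m handwheel '[[0.6,[0,-30,0],0],[0.6,[0,-40,0],0],[0.6,[0,-40,0],0],[0.6,[0.6,-40,0],0],[0.6,[0,0,0],-6.4],[0.6,[0,0,0],-6.4],[0.6,[0,0,0],-6.4],[0.6,[0,0,0],-6.4],[0.6,[0,0,0],-6.4],[0.6,[0,0,0],-6.3],[0.6,[0,0,0],0],[0.6,[0,0,0],0]]'
python3 - <<'E'
from h import *
from station import eyes
go([.5326,-.046,.298])
c=eyes.camera('wrist'); cv2.imwrite('pics/w3.png',c['image'][:,:,::-1])
m=model([.5326,-.046,-.4409,-.9022,1.571]); print({k:proj(c,[m[k]])[0].round().tolist() for k in ('ptr','j0','j1','j2','j3')}); 
w=lambda x,y:np.array([.5326,-.046,0])+R(-.4409-.9022)@np.array([x,y,.156]); print([proj(c,[w(x,y)])[0].round().tolist() for x in(-.032,.032) for y in(-.007,.007)])
E
```

```text
clock: 8.63
tool_pos: [0.5318, -0.0458, 0.3849]
eef_rot: [-1.957, -2.455, 0.001]
contact_force: [-0.1, -0.0, 0.2]
gripper_width: 0.0683
grasp_force: 0.0
t 8.63 tcp [ 0.5318 -0.0458  0.3849] yaw_y 12.87 tilt [-0.002  0.001] w 0.0683 gf 0.0 F [-0.1 -0.   0.2]
shift mm [-0.5  0.9 86.9]
{'ptr': [239.0, 118.0], 'j0': [319.0, 133.0], 'j1': [253.0, 200.0], 'j2': [319.0, 258.0], 'j3': [385.0, 200.0]}
[[309.0, 181.0], [329.0, 181.0], [310.0, 259.0], [328.0, 259.0]]
```

View pics/w3.png

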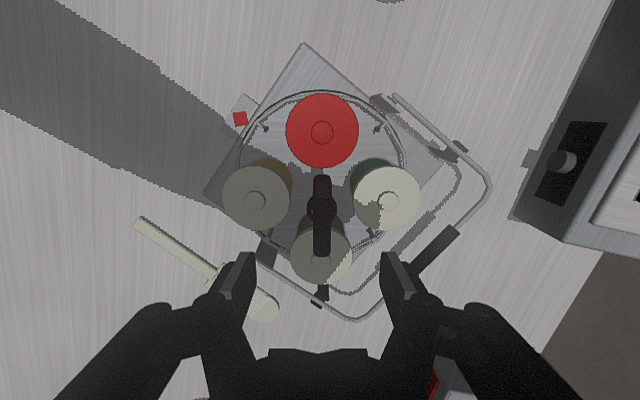

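The hub is in line with the tool and sits about 2 px right of prediction, with its bar at (322,176–255). I go down and pinch it.

```bash
python3 -m handwheel '[[0.6,[0,2,0],-0.2],[0.6,[0,0,29],0],[0.6,[0,0,29],0],[0.6,[0,0,28],0],[0.6,[0,0,0],0],[-1,[0,0,0],0],[-1,[0,0,0],0],[-1,[0,0,0],0],[-1,[0,0,0],0],[-1,[0,0,0],0],[-1,[0,0,0],0]]' 30
python3 -c "
from h import *; go([.5326,-.046,.298])"
```

```text
clock: 9.6
tool_pos: [0.5345, -0.0458, 0.3038]
eef_rot: [1.948, 2.46, -0.0]
contact_force: [-7.0, -1.9, 12.4]
gripper_width: 0.0135
grasp_force: 35.6
t 9.6 tcp [ 0.5345 -0.0458  0.3038] yaw_y 13.25 tilt [ 0.003 -0.002] w 0.0135 gf 35.6 F [-7.  -1.9 12.4]
shift mm [ 0.2 -1.9  5.8]
```

```bash
python3 -m handwheel '[[-1,[0,-1.5,0],0],[-1,[0,0,0],0],[-1,[0,0,0],-3],[-1,[0,0,0],-5],[-1,[0,0,0],-6],[-1,[0,0,0],-6],[-1,[0,0,0],-6],[-1,[0,0,0],-6],[-1,[0,0,0],-6],[-1,[0,0,0],-6],[-1,[0,0,0],-5],[-1,[0,0,0],-2.5]]' 30
python3 -m handwheel '[[-1,[0,0,0],0],[-1,[0,0,0],0],[-1,[0,0,0],0]]'
python3 - <<'E'
from h import *
from station import eyes
go([.5326,-.046,.298])
c=eyes.camera('wrist'); w=c['image'][:,:,::-1]; t=eyes.camera('top'); a=t['image'][150:250,280:390,::-1]
cv2.imwrite('pics/g4.png',np.hstack([w,cv2.resize(a,(160,145)).copy() if 0 else np.vstack([cv2.resize(np.ascontiguousarray(a),(160,145)),np.zeros((255,160,3),np.uint8)])]))
for th in(-.05,0,.05):
    m=model([.5326,-.046,-.4409,th,1.571]); print(th,{k:proj(c,[m[k]])[0].round(1).tolist() for k in ('ptr','j0','j1','j3')},proj(t,[m['j0']]),proj(t,[m['ptr']]))
E
```

```text
clock: 10.6
tool_pos: [0.5346, -0.0453, 0.3038]
eef_rot: [0.675, 3.06, 0.005]
contact_force: [11.7, 7.1, 3.5]
gripper_width: 0.0135
grasp_force: 33.2
clock: 10.85
tool_pos: [0.5347, -0.0453, 0.3038]
eef_rot: [0.683, 3.058, 0.004]
contact_force: [11.6, 7.6, 4.1]
gripper_width: 0.0137
grasp_force: 33.6
t 10.85 tcp [ 0.5347 -0.0453  0.3038] yaw_y 64.83 tilt [0.009 0.001] w 0.0137 gf 33.6 F [11.6  7.6  4.1]
shift mm [ 1.6 -1.5  5.8]
-0.05 {'ptr': [315.1, 58.8], 'j0': [319.8, 138.2], 'j1': [221.4, 228.5], 'j3': [406.8, 236.9]} [[320.38336716 212.47008267]] [[314.40402901 230.75194869]]
0 {'ptr': [315.1, 58.8], 'j0': [314.6, 138.0], 'j1': [221.8, 232.7], 'j3': [407.4, 232.8]} [[321.24197389 212.89995772]] [[314.40402901 230.75194869]]
0.05 {'ptr': [315.1, 58.8], 'j0': [309.4, 138.2], 'j1': [222.4, 236.9], 'j3': [407.8, 228.5]} [[322.12153971 213.28695993]] [[314.40402901 230.75194869]]
```

View pics/g4.png

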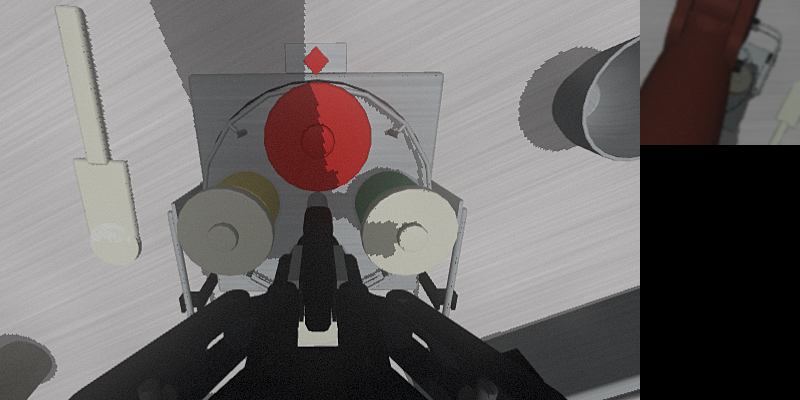

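The wrist view shows the red lid at (317.5,137.5) and the pointer at (316,60). The line joining the white lids, (227,232)–(409,232), is parallel to the base's front edge, so the jar is square to the pointer to well within 5°. The hub is gripped at about 33 N, the fingers are clear of the red jar, and the handle legs are still in the clips.

```bash
python3 -m handwheel '[[-1,[0,0,0],0],[-1,[0,0,0],0],[-1,[0,0,0],0],[-1,[0,0,0],0]]' && python3 -c "
from station import robot; print(robot.sign_off())"
```

```text
clock: 11.28
tool_pos: [0.5346, -0.0453, 0.3038]
eef_rot: [0.683, 3.058, 0.004]
contact_force: [10.2, 7.0, 4.8]
gripper_width: 0.0138
grasp_force: 33.6
the job is handed in; nothing more can be done
None
```

I handed the job in at 11.3 s: the carrying handle is folded into its rear clips, the red-lidded jar is in line with the pointer to within about 1° by the wrist camera, and the hub is still gripped at about 33 N; sign-off returned no verdict.

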